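# Hang the burr basket up to drip

### The arm

A 7-joint arm with a two-finger parallel gripper is mounted at the origin on the work surface. World frame = base frame: x ahead of the robot, y to its left, z up, the work surface at z = 0. Lengths are in m, angles in rad, forces in N, time in s.
With the tool pointing down it reaches from about 0.425 to 1.025 m from the base axis. Payload 9.4 kg.
Tool frame: the origin (TCP) lies midway between the tips of the shut fingers; the grasp point (between the pads) lies env.grasp_offset behind it (env.grasp_offset is the distance from the TCP to the grasp point, in m); z points along the fingers, y is the line along which they close (so a half turn about z gives the same grasp; the last joint's range is limited). The gripper opens to 85 mm and grips with 20 to 120 N. Pads are 22 mm wide; open, the fingers measure 114 mm over their backs; the gripper's body (76 mm by 85 mm) begins 54 mm behind the grasp point. The pads swing forward as they close: fully open they stand 13 mm farther back than shut.
Start: joints at [-1.352, 0.599, -0.003, 1.599, 0.002, 0.943, -0.08], TCP at [0.211, 0.694, 0.231] pointing down, gripper open.
Joint ranges: [-2.57, 2.57], [-0.35, 1.97], [-1.29, 1.29], [0.11, 2.56], [-1.05, 4.19], [0.11, 1.86], [-2.63, 2.63]. Speed limits (rad/s): [2.22, 2.22, 3.01, 3.01, 3.14, 3.14, 3.14].

### API

Orientations are given as a unit quaternion [w, x, y, z].
In Python, from cell import env, imaging gives the robot as it stands.
- The arm moves only by the shell command python3 -m pendant 'ROWS'. ROWS is a JSON list of rows, 1 to 10 of them, each written [opening, [dx, dy, dz], [rx, ry, rz]]: the finger opening in m, then dx, dy, dz in fractions of the full range, 1 being 1 m, then a rotation vector rx, ry, rz in fractions of the full range, 1 being 2 pi rad; each row is the pose to reach, as a shift and turn from the pose commanded when the command began, along the tool's axes at that moment; what a row does not reach only later rows make up. A row lasts 1/10 s, in which the tool goes at most 0.05 m and 0.15 rad, less where a joint would pass 70% of its speed; a pose out of reach is approached as far as the arm can. The fingers move at their own pace and stop on an object; the grip force is fixed at half the most. Time passes only in rows, so rows that do not move let the fingers close. It prints the time, the measured TCP pose, the force, the opening and the grip force at its end. Shift and turn numbers lie between -1 and 1, and a call with a number outside is refused. Input that does not fit is refused with a message, and nothing moves.
- env.get_obs(): the state, without advancing time (a new reading comes with each control period).
- imaging.grab_frame(name): name is "scene" or "side" or "wrist"; returns (picture, depth): 480x640x3 uint8, red, green, blue; 480x640 float32, m along the optical axis (not along the pixel's ray), 0 where there is no reading.
- imaging.calibration(name): a dict with "K" (3x3 intrinsics, pixels), "D" ([k1, k2, p1, p2, k3] as OpenCV has them; the pictures are not rectified), "world_to_cam" (4x4, takes a point from world to camera coordinates); the wrist camera has in their place "mount" (4x4, takes a point from camera to tool coordinates, whose origin is the TCP and whose axes are the flange's). Camera axes: x right, y up, looking along -z (the intrinsics and any distortion apply to the point x, -y, -z); pixel columns grow to the right and rows downward; lengths in m; the calibration is good to about 2 mm. A picture is of the moment at which its call begins: read the wrist's pose just before it. calibration takes no time and is no camera call.
- env.sign_off(): hands the job in; it is judged then, once.
The state is a dict: "time_s": time; "joint_positions": joint angles; "joint_vel": joint speeds; "effort": joint torques, N m; "tool_pos": TCP position; "tcp_rot": TCP orientation; "ft_force": force on the tool from outside, world axes, zero at the start; "torque": the same for the moment, N m; "grip_width": finger opening in m; "grip_force": force on a finger pad.
Only numpy, scipy, OpenCV 4.12 (cv2) and the standard library are available. Lean on these libraries where they do the work, as an engineer would, in place of code of your own. Each camera call takes 0.05 s, during which the arm holds its last target. There are 200 camera calls.

### The job

Hang the small wire basket from the drip tray on the hook of the drip stand. First swing its folded bail up until it stands fully upright, easing it gently and without shoving or tipping the basket; then carry the basket level by the bail, thread the hook through the bail and lower the notch onto the hook, and let the hook take the weight, without forcing it down, before you let go. Leave it hanging still and level, and leave the other things on the bench alone.

Things in the scene. Friction and masses are not known exactly. Their poses are not given: they have to be found in the camera images.
- basket: Rectangular stainless wire basket with a rack of burrs clipped inside, loose in the drip tray: 116 mm deep (x), 140 mm wide (y), 50 mm high, 0.3 to 0.56 kg with its bail. Origin: centre of its underside; z up. The bail lies folded along its +x wall (away from the robot), outside it; its rivet line runs along y, 52 mm above the origin. Pushed with 2 N or so high up, the basket tips.
- bail (a joint): Swing bail: 0 rad = upright against its stop, 1.57 = folded level to the basket's +x. Stiff rivets: about 0.5 N at its top moves it; it stays where left. 6 mm steel wire: arms outside the end walls, 78 mm off the middle, straight top 70 mm from the rivet line. Folded, its top is 12 mm (wire centre) off the wall, 52 to 72 mm up: too close for a finger between, free from below and outside.
- bail_notch (a point): The notch: mid-way along the bail's top the wire kinks 12 mm outward (up when upright), 24 mm wide. The point is the point below the kink where the top of the hook's bar sits once hung, 75.6 mm from the rivet line. Axes turn with the bail: z from rivet line to top, y along the top; upright they match the basket's.
- bail_grip_left (a point): Middle of the grey plastic sleeve (9 mm thick, 43 mm long) on the bail's straight top, on the +y side of the notch: on the wire's axis, 36 mm from the notch, 70 mm from the rivet line. Axes as bail_notch.
- bail_grip_right (a point): The same sleeve on the -y side of the notch.
- stand: Drip stand, fixed. Origin on the bench below the hook's saddle. Foot 160 x 110 x 12 mm; 14 mm rod at x = +100 mm. Hook: 8 mm steel bar over y = 0; saddle = its lowest stretch, flat for 20 mm about x = 0; upturned tip at x = -25 mm; tip, bar from x = 30 mm on and rod end 14 mm over the saddle. Rod clamped by hand: saddle's top 165 to 195 mm above the bench, not measured: find it by eye or feel.
- tray: Shallow steel drip tray, 180 x 220 mm (x, y), 12 mm high, with a 3 mm floor, fixed. Origin: centre of its underside.
- perfume: Bystander: round perfume bottle with a brass cap, 52 mm wide, 100 mm high. Origin: centre of its foot.
- burr_block: Bystander: drilled wooden block, 50 x 90 x 35 mm. Origin: centre of its underside.
- tumbler: Bystander: glass tumbler, 72 mm wide, 85 mm high. Origin: centre of its foot.
Not all that is in view belongs to the job. Leave any purple look-alike of the stand alone. What is shaped like the basket but yellow is not meant.

How it is judged:
On the way, in this order (a step that is already met when the one before it is completed fails the run):
1. the bail stands upright (within 0.12 rad of its stop) while the basket still stands level in the tray (value of joint bail below 0.12 rad and z of basket in the frame of tray below 0.01 m and angle between basket's own z axis and vertical below 0.08 rad), for 0.2 s.
2. the hook bears the basket's weight (over 1.5 N) at the notch while the gripper still holds the bail (contact force between stand and basket above 1.5 N and contact force between the fingers and basket above 2 N and contact force between tray and basket below 0.1 N and x of bail_notch in the frame of stand between -0.018 and 0.018 m and y of bail_notch in the frame of stand between -0.01 and 0.01 m), for 0.2 s.
At the end, for the whole second after the job is handed in: The basket hangs by its bail on the hook alone: the notch sits on the saddle (within 16 mm along the hook and 5 mm across it, 158 to 202 mm above the bench as the hook is set), the stand bears the basket, the basket is level within 0.25 rad, slower than 0.05 m/s, and released (x of bail_notch in the frame of stand between -0.016 and 0.016 m and y of bail_notch in the frame of stand between -0.005 and 0.005 m and z of bail_notch in the frame of stand between 0.158 and 0.202 m and contact force between stand and basket above 1.5 N and contact force between the fingers and basket below 0.05 N and angle between basket's own z axis and vertical below 0.25 rad and linear speed of basket below 0.05 m/s); the robot touches nothing.
It fails at once if the bail is forced: more than 12 N from the fingers on the bail or basket before the bail is up (value of joint bail above 0.4 rad and contact force between the fingers and basket above 12 N).
It fails at once if the basket is shoved more than 25 mm or tipped more than 0.15 rad before the bail is up (value of joint bail above 0.4 rad and (distance of basket from where it was at the start of the episode above 0.025 m or angle between basket's own z axis and vertical above 0.15 rad)).
It fails at once if the bail is forced down on the hook, or the basket knocked against the stand, with more than 10 N (contact force between stand and basket above 10 N).
It fails at once if the basket is tipped more than 0.35 rad (angle between basket's own z axis and vertical above 0.35 rad).
It fails at once if a bystander is pushed more than 15 mm or knocked over (distance of any of perfume, burr_block, tumbler from where it was at the start of the episode above 0.015 m).
It also fails if it takes over 72 s, if anything falls off the work surface, if the arm or the gripper's body presses on something with over 40 N, if the wrist force passes 120 N, or if a joint passes its speed limit or range.

## Working session

There is one attempt and no reset: what is moved stays moved. The work goes in short steps, Python scripts to look and compute and a shell command to move; the robot and the scene stay as the last step left them, time stands still between calls to the robot, and variables do not carry over. Pictures are saved under pics/ and viewed, at most 12 in all, crops included, and the job is handed in when it is done.

```bash
ls; mkdir -p pics; python3 - <<'E'
from cell import env, imaging
import cv2, numpy as np
o=env.get_obs(); print({k:np.round(v,3) for k,v in o.items()}, env.grasp_offset)
ims=[]
for n in("scene","side"):
    p,d=imaging.grab_frame(n); np.savez(f"{n}0.npz",p=p,d=d); cv2.imwrite(f"pics/{n}0.png",p[...,::-1])
    c=imaging.calibration(n); print(n,{k:np.round(v,3).tolist() for k,v in c.items()})
print(imaging.calibration("wrist"))
E
```

```text
pics
{'time_s': np.float64(0.0), 'joint_positions': array([-1.352,  0.6  , -0.002,  1.6  ,  0.002,  0.943, -0.08 ]), 'joint_vel': array([ 0.001, -0.001,  0.002, -0.   , -0.   , -0.002, -0.   ]), 'effort': array([ 0.0000e+00, -7.7646e+01,  1.5660e+00, -2.5800e+01,  1.2000e-02,
        9.0000e-03,  0.0000e+00]), 'tool_pos': array([0.211, 0.693, 0.23 ]), 'tcp_rot': array([-0.   ,  0.147,  0.989, -0.001]), 'ft_force': array([ 0.41 , -0.106, -0.13 ]), 'torque': array([ 0.028,  0.016, -0.033]), 'grip_force': np.float64(0.0), 'grip_width': np.float64(0.085)} 0.0187
scene {'K': [[563.262, 0.0, 321.948], [0.0, 563.262, 245.51], [0.0, 0.0, 1.0]], 'D': [-0.1, 0.0, 0.0, 0.0, 0.0], 'world_to_cam': [[0.459, 0.888, 0.013, -0.234], [-0.703, 0.354, 0.617, 0.271], [0.543, -0.293, 0.787, -1.65], [0.0, 0.0, 0.0, 1.0]]}
side {'K': [[622.572, 0.0, 316.318], [0.0, 622.572, 227.29], [0.0, 0.0, 1.0]], 'D': [-0.049, 0.0, 0.0, 0.0, 0.0], 'world_to_cam': [[0.897, -0.441, -0.021, -0.425], [0.295, 0.564, 0.771, -0.203], [-0.328, -0.698, 0.636, -1.62], [0.0, 0.0, 0.0, 1.0]]}
{'K': array([[350.89453405,   0.        , 320.23222366],
       [  0.        , 350.89453405, 238.17461611],
       [  0.        ,   0.        ,   1.        ]]), 'D': array([-0.03262717,  0.        ,  0.        ,  0.        ,  0.        ]), 'mount': array([[-6.33516385e-04,  9.64728545e-01,  2.63245956e-01,
         6.73669284e-02],
       [ 9.99999712e-01,  7.21294498e-04, -2.36802076e-04,
         2.78549358e-04],
       [-4.18327582e-04,  2.63245730e-01, -9.64728724e-01,
        -1.42115080e-01],
       [ 0.00000000e+00,  0.00000000e+00,  0.00000000e+00,
         1.00000000e+00]])}
```

View pics/scene0.png

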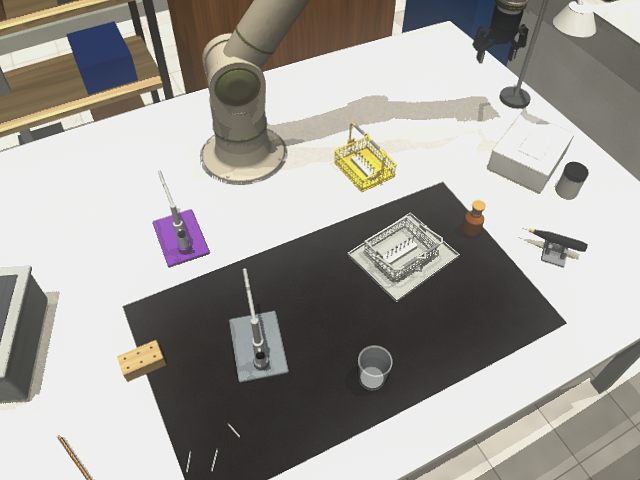

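View pics/side0.png

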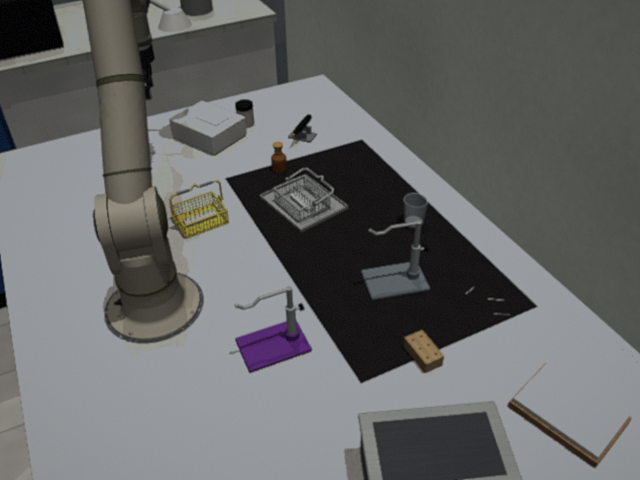

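Scene shows the steel basket in the tray at (403,250), against the yellow look-alike at (365,163). The grey stand is at (258,345), against the purple look-alike at (180,235). Bystanders are the perfume (475,220), tumbler (374,368) and block (141,360). In side view the basket is at (303,195) and the grey stand at (398,275). By the description I choose the steel basket in the tray and the grey stand.

```bash
cat > h.py <<'E'
import numpy as np, cv2
from scipy.spatial.transform import Rotation as R
from cell import env, imaging
def cam(n,obs=None):
    c=imaging.calibration(n); K,D=c["K"],np.array(c["D"])
    if n=="wrist":
        o=obs or env.get_obs(); q=o["tcp_rot"]
        T=np.eye(4); T[:3,:3]=R.from_quat([q[1],q[2],q[3],q[0]]).as_matrix(); T[:3,3]=o["tool_pos"]
        return K,D,T@c["mount"]
    return K,D,np.linalg.inv(c["world_to_cam"])
def rays(n,uv,obs=None):
    K,D,T=cam(n,obs)
    p=cv2.undistortPoints(np.float64(uv).reshape(-1,1,2),K,D)[:,0]
    d=np.c_[p[:,0],-p[:,1],-np.ones(len(p))]
    return T[:3,3],d@T[:3,:3].T      # d scaled for unit depth
def plane(n,uv,z,obs=None):
    o,d=rays(n,uv,obs); return o+d*((z-o[2])/d[:,2])[:,None]
def cloud(n,d,box,obs=None):
    u0,v0,u1,v1=box; v,u=np.mgrid[v0:v1,u0:u1]; uv=np.c_[u.ravel(),v.ravel()]; z=d[v0:v1,u0:u1].ravel()
    o,r=rays(n,uv,obs); return np.where(z[:,None]>0,o+r*z[:,None],np.nan),uv
def proj(n,P,obs=None):
    K,D,T=cam(n,obs); q=(np.atleast_2d(P)-T[:3,3])@T[:3,:3]
    return cv2.projectPoints(q*[1,-1,-1],np.zeros(3),np.zeros(3),K,D)[0][:,0]
E
python3 - <<'E'
from h import *
def rect(P): 
    (c,s,a)=cv2.minAreaRect(np.float32(P[:,:2]*1000)); return np.round(c,1),np.round(s,1),round(a,2)
s=np.load("scene0.npz"); 
for n,boxes in (("scene",{"bask":(340,205,465,305),"stand":(225,260,295,390),"perf":(460,198,490,240),"tumb":(350,340,400,395),"block":(110,335,170,385)}),
                ("side",{"bask":(255,165,350,230),"stand":(355,215,435,302)})):
    d=np.load(n+"0.npz")["d"]
    for k,b in boxes.items():
        P,uv=cloud(n,d,b); P=P[np.isfinite(P[:,0])]
        for lo,hi in ((.007,.018),(.03,.06),(.06,.08),(.08,.11),(.13,.25)):
            Q=P[(P[:,2]>lo)&(P[:,2]<hi)]
            if len(Q)>8: print(n,k,lo,len(Q),"zmed %.3f max %.3f"%(np.median(Q[:,2]),Q[:,2].max()),*rect(Q))
E
```

```text
scene bask 0.007 1187 zmed 0.010 max 0.018 [525.6 233. ] [329.6 300.1] 65.32
scene bask 0.03 561 zmed 0.049 max 0.060 [516.8 265.4] [121.  278.6] 9.01
scene bask 0.06 311 zmed 0.072 max 0.080 [559.6 215.2] [ 93.8 167.7] 9.52
scene stand 0.007 2590 zmed 0.012 max 0.018 [ 543.3 -179.7] [160.2 339.1] 68.36
scene stand 0.03 112 zmed 0.035 max 0.060 [ 654.4 -222. ] [30.6 25.2] 75.81
scene stand 0.08 91 zmed 0.103 max 0.110 [ 667.2 -226.1] [23. 32.] 77.55
scene stand 0.13 364 zmed 0.192 max 0.202 [ 593.  -206.3] [ 13.9 138.5] 74.48
scene perf 0.007 57 zmed 0.013 max 0.018 [537.3 419.2] [86.9 48.7] 15.29
scene perf 0.03 213 zmed 0.051 max 0.060 [544.3 418.9] [50.5 44.6] 33.44
scene perf 0.06 97 zmed 0.065 max 0.079 [541.5 419.3] [43.3 28.8] 51.18
scene perf 0.08 154 zmed 0.100 max 0.106 [540.8 423.8] [34.2 34.4] 70.03
scene tumb 0.007 123 zmed 0.012 max 0.018 [780.7   2.8] [ 63.9 122.1] 4.37
scene tumb 0.03 357 zmed 0.046 max 0.060 [786.2 -21.7] [61.6 66.3] 45.99
scene tumb 0.06 264 zmed 0.070 max 0.080 [785.6 -22.4] [64.1 69.8] 51.74
scene tumb 0.08 238 zmed 0.084 max 0.090 [785.3 -22.9] [70.5 70.8] 41.82
scene block 0.007 120 zmed 0.013 max 0.018 [ 528.8 -442.8] [ 78.1 108. ] 61.61
scene block 0.03 878 zmed 0.035 max 0.042 [ 529.5 -457.1] [55.3 89.7] 0.24
side bask 0.007 717 zmed 0.010 max 0.018 [545.3 238.9] [341.3 297.8] 68.13
side bask 0.03 447 zmed 0.048 max 0.060 [514.7 261.7] [125.5 282. ] 9.36
side bask 0.06 169 zmed 0.070 max 0.077 [560.8 211.2] [ 95.5 175.6] 9.45
side stand 0.007 1500 zmed 0.011 max 0.018 [ 654.7 -133.6] [361.4 212.2] 55.65
side stand 0.03 192 zmed 0.041 max 0.059 [ 704.2 -134.1] [253.8  60.9] 53.19
side stand 0.06 51 zmed 0.068 max 0.079 [ 646.  -230.6] [17.3 23.1] 46.58
side stand 0.08 106 zmed 0.099 max 0.110 [ 659.8 -232.9] [20.  45.7] 75.35
side stand 0.13 290 zmed 0.187 max 0.202 [ 592.2 -211. ] [ 17.2 135.5] 73.83
```

The manual's scale: turns go in shares of 2 pi rad. Converting my numbers, -0.46 rad / 6.2832 = -0.0732.

```bash
python3 -m pendant '[[0.0,[-0.2,-0.18,-0.17],[0,0,-0.0318]],[0.0,[-0.415,-0.37,-0.17],[0,0,-0.0732]],[0.0,[-0.415,-0.37,-0.17],[0,0,-0.0732]],[0.0,[-0.415,-0.37,-0.17],[0,0,-0.0732]],[0.0,[-0.415,-0.37,-0.17],[0,0,-0.0732]],[0.0,[-0.415,-0.37,-0.17],[0,0,-0.0732]],[0.0,[-0.415,-0.37,-0.17],[0,0,-0.0732]],[0.0,[-0.415,-0.37,-0.17],[0,0,-0.0732]],[0.0,[-0.415,-0.37,-0.17],[0,0,-0.0732]],[0.0,[-0.415,-0.37,-0.17],[0,0,-0.0732]]]' && python3 -m pendant '[[0,[0,0,0],[0,0,0]]]'
```

```text
time_s: 1.1
tool_pos: [0.4593, 0.2851, 0.3794]
tcp_rot: [-0.0, -0.082, 0.997, -0.0]
ft_force: [1.9, 0.5, 0.1]
grip_width: 0.0004
grip_force: 0.0
time_s: 1.2
tool_pos: [0.4628, 0.2808, 0.3806]
tcp_rot: [0.002, -0.077, 0.997, -0.001]
ft_force: [-0.2, 0.8, -0.6]
grip_width: 0.0
grip_force: 0.0
```

```bash
python3 - <<'E'
from h import *
o=env.get_obs(); p,d=imaging.grab_frame("wrist")
np.savez("w1.npz",p=p,d=d,o=o)
c=proj("wrist",[.54,.225,.05],o)[0]; print(c)
x,y=np.clip(int(c[0])-125,0,390),np.clip(int(c[1])-94,0,292)
cv2.imwrite("pics/w1.png",cv2.resize(p[y:y+188,x:x+250,::-1],None,fx=3.2,fy=3.2,interpolation=cv2.INTER_CUBIC)); print(x,y)
E
```

```text
[272.28896487 241.28930078]
147 147
```

View pics/w1.png

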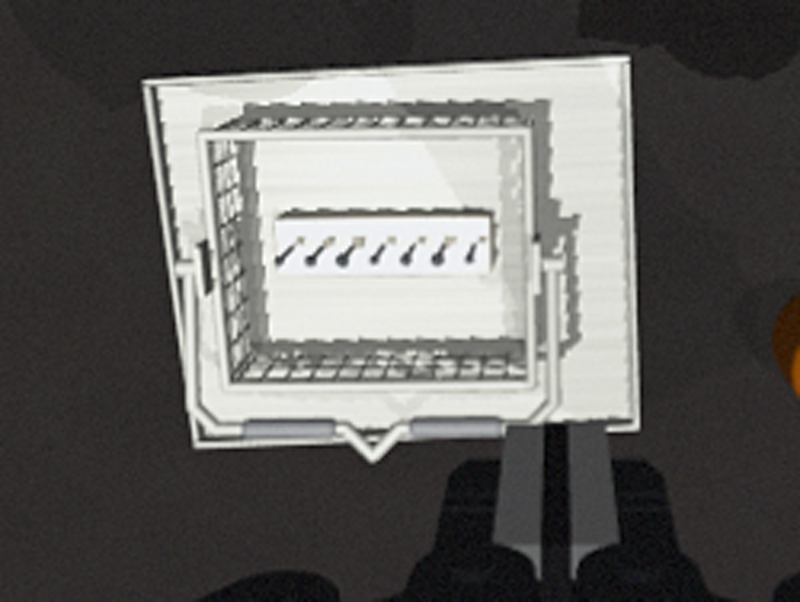

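Close crop of the steel basket: the rim corners are at (200,132), (530,128), (535,385), (230,385) and the rivets at (186,268) and (552,265). The sleeve centres are (290,429) and (457,428) and the kink is at (373,460). The bail is folded towards +x, which matches the description.

```bash
python3 - <<'E'
from h import *
f=np.load("w1.npz",allow_pickle=True); o=f["o"].item(); d=f["d"]
P={"rim1":(200,132),"rim2":(530,128),"rim3":(535,385),"rim4":(230,385),"rivR":(186,268),"rivL":(552,265),"slR":(290,429),"slL":(457,428),"kink":(373,460)}
for k,(x,y) in P.items():
    uv=np.array([147+(x+.5)/3.2-.5,147+(y+.5)/3.2-.5]); a=np.round(uv).astype(int)
    w=d[a[1]-2:a[1]+3,a[0]-2:a[0]+3]; z=w[w>0].min(); C,r=rays("wrist",[uv],o)
    print(k,uv.round(1),"depthpt",(C+r[0]*z).round(4), *[plane("wrist",[uv],h,o)[0,:2].round(4) for h in (.053,.075)])
print("dist slR-slL @.055 .065 .075:",[round(float(np.linalg.norm(np.subtract(*plane("wrist",[(147+290.5/3.2-.5,280.7),(147+457.5/3.2-.5,280.4)],h,o)))),4) for h in(.055,.065,.075)])
# yaw of stand hook & saddle profile
for n,b in(("scene",(225,260,295,390)),("side",(355,215,435,302))):
    dd=np.load(n+"0.npz")["d"]; Q,_=cloud(n,dd,b); Q=Q[Q[:,2]>.14]; 
    Q=Q[(np.hypot(Q[:,0]-.59,Q[:,1]+.208)<.12)]
    m=np.median(Q[:,:2],0); u=np.linalg.svd(Q[:,:2]-m,full_matrices=0)[2][0]; u*=np.sign(u[0])
    s=(Q[:,:2]-m)@u; print(n,"yaw",np.degrees(np.arctan2(u[1],u[0])).round(2),"mid",m.round(4))
    for k in np.arange(-.08,.08,.01):
        S=Q[(s>=k)&(s<k+.01)]
        if len(S): print(round(k,2),len(S),"z top %.4f med %.4f"%(np.percentile(S[:,2],90),np.median(S[:,2])),np.median(S[:,:2],0).round(4))
E
```

```text
rim1 [209.2 187.9] depthpt [0.4781 0.1328 0.0533] [0.4781 0.1327] [0.4743 0.1392]
rim2 [312.3 186.7] depthpt [0.4555 0.2692 0.0532] [0.4555 0.2692] [0.4527 0.2693]
rim3 [313.8 267. ] depthpt [0.5674 0.2881 0.0539] [0.5678 0.2881] [0.5597 0.2873]
rim4 [218.5 267. ] depthpt [0.5882 0.1542 0.0542] [0.5887 0.1539] [0.5797 0.1593]
rivR [204.8 230.4] depthpt [0.5345 0.1342 0.0642] [0.5379 0.1308] [0.5312 0.1374]
rivL [319.2 229.5] depthpt [0.5106 0.287  0.0598] [0.5123 0.2872] [0.5069 0.2865]
slR [237.3 280.7] depthpt [0.5952 0.1866 0.0762] [0.6056 0.1822] [0.5957 0.1864]
slL [289.5 280.4] depthpt [0.5834 0.2573 0.0768] [0.5934 0.2565] [0.5842 0.2572]
kink [263.2 290.4] depthpt [0.6033 0.2235 0.0777] [0.6148 0.2209] [0.6045 0.2232]
dist slR-slL @.055 .065 .075: [0.0749, 0.0733, 0.0717]
scene yaw -13.96 mid [ 0.6285 -0.2163]
-0.08 15 z top 0.1862 med 0.1829 [ 0.5567 -0.1986]
-0.07 10 z top 0.1860 med 0.1844 [ 0.5648 -0.2004]
-0.06 9 z top 0.1952 med 0.1933 [ 0.5769 -0.2028]
-0.05 15 z top 0.1995 med 0.1968 [ 0.5844 -0.2066]
-0.04 17 z top 0.1986 med 0.1963 [ 0.5946 -0.2086]
-0.03 18 z top 0
[... 283 characters left out ...]
237]
0.03 21 z top 0.1954 med 0.1725 [ 0.6583 -0.2251]
side yaw -14.55 mid [ 0.6223 -0.2196]
-0.08 12 z top 0.1840 med 0.1818 [ 0.5501 -0.202 ]
-0.07 13 z top 0.1844 med 0.1820 [ 0.5609 -0.2047]
-0.06 16 z top 0.1890 med 0.1854 [ 0.5698 -0.207 ]
-0.05 17 z top 0.1976 med 0.1934 [ 0.5797 -0.21  ]
-0.04 12 z top 0.1967 med 0.1950 [ 0.5906 -0.211 ]
-0.03 12 z top 0.1961 med 0.1955 [ 0.5983 -0.2149]
-0.02 13 z top 0.1969 med 0.1952 [ 0.6082 -0.2156]
-0.01 13 z top 0.1998 med 0.1955 [ 0.6174 -0.2197]
-0.0 11 z top 0.1985 med 0.1943 [ 0.6268 -0.221 ]
0.01 14 z top 0.1993 med 0.1952 [ 0.6374 -0.2241]
0.02 78 z top 0.1959 med 0.1716 [ 0.6466 -0.2274]
0.03 34 z top 0.1948 med 0.1725 [ 0.6533 -0.2305]
```

```bash
cat >> h.py <<'E'
C=np.array([.5225,.2108,0.]); YAW=np.radians(9.3)
def bw(x,y,z,yaw=YAW,c=C): return R.from_euler('z',yaw).apply([x,y,z])+c   # basket -> world (z abs)
def tool(yaw,tilt): # tool x=-xb, y=yb, then tilted so z leans to -xb
    return R.from_euler('z',yaw)*R.from_matrix(np.array([[-1,0,0],[0,1,0],[0,0,-1.]]))*R.from_euler('y',tilt)
def rel(p,Rt):
    o=env.get_obs(); q=o["tcp_rot"]; Rc=R.from_quat([q[1],q[2],q[3],q[0]])
    return Rc.inv().apply(np.array(p)-o["tool_pos"]).round(4),(Rc.inv()*Rt).as_rotvec().round(3)
E
python3 - <<'E'
from h import *
T=tool(YAW,np.pi/4)
print(rel(bw(.15,-.036,.15),T),bw(.15,-.036,.15))
print(np.round(env.get_obs()["joint_positions"],3))
u=np.array([np.cos(np.radians(-14.2)),np.sin(np.radians(-14.2))]); v=np.array([-u[1],u[0]])
for n,b in(("scene",(225,260,295,390)),("side",(355,215,435,302))):
    dd=np.load(n+"0.npz")["d"]; Q,_=cloud(n,dd,b); Q=Q[Q[:,2]>.14]; Q=Q[np.hypot(Q[:,0]-.57,Q[:,1]+.2)<.13]
    s=(Q[:,:2]-[.6285,-.2175])@u;t=(Q[:,:2]-[.6285,-.2175])@v
    for k in np.arange(-.12,.06,.005):
        m=(s>=k)&(s<k+.005)
        if m.any(): print(n,round(k*1000),m.sum(),(np.percentile(Q[m,2],[10,50,95])*1000).round(1),"t",(np.median(t[m])*1000).round(1))
E
```

```text
(array([-0.1993, -0.1173,  0.2301]), array([ 0.001,  0.787, -0.004])) [0.6763461  0.19951377 0.15      ]
[-0.624  0.23  -0.043  1.827  0.012  1.083  1.057]
scene -110 1 [194.8 194.8 194.8] t -0.3
scene -105 11 [189.1 194.5 197.6] t 0.3
scene -100 10 [188.9 191.9 198.8] t 1.0
scene -95 11 [186.  189.2 195. ] t 0.9
scene -90 14 [181.8 185.2 189.6] t 0.4
scene -85 8 [180.8 181.9 186.1] t 0.1
scene -80 6 [180.5 183.9 186.1] t 0.5
scene -75 9 [180.6 182.9 186.8] t -0.0
scene -70 6 [182.  183.9 185.2] t 2.0
scene -65 4 [184.3 185.3 186.5] t -0.1
scene -60 4 [188.5 189.8 191.1] t 1.4
scene -55 5 [193.8 194.7 195.9] t 0.0
scene -50 8 [192.2 195.8 200.2] t 0.1
scene -45 7 [196.2 197.3 199.6] t 0.5
scene -40 8 [195.2 197.3 200.6] t 1.9
scene -35 10 [195.  196.  197.9] t 0.1
scene -30 8 [194.8 196.3 198.7] t 1.1
scene -25 9 [194.1 197.  197.9] t -0.4
scene -20 10 [193.7 198.  201.1] t 1.7
scene -15 7 [194.5 196.7 199.5] t 0.1
scene -10 10 [195.4 197.2 199.6] t 0.2
scene -5 8 [196.2 197.2 197.9] t 1.4
scene 0 10 [193.9 196.4 199. ] t 0.7
scene 5 7 [194.4 196.  198.8] t -0.8
scene 10 10 [196.4 19
[... 528 characters left out ...]
3.4 186.9 190.1] t -4.0
side -55 8 [187.  191.3 197. ] t -4.9
side -50 8 [191.6 193.8 200.2] t -5.2
side -45 4 [192.  194.8 196.6] t -4.1
side -40 8 [188.5 195.  197.3] t -2.8
side -35 6 [195.3 195.9 198.9] t -5.8
side -30 6 [193.7 194.6 195.8] t -4.6
side -25 7 [191.3 195.2 196.3] t -1.5
side -20 6 [193.2 195.2 198.8] t -4.4
side -15 7 [192.2 195.5 196.9] t -5.2
side -10 6 [192.4 196.6 201.3] t -5.3
side -5 7 [192.7 195.8 199.3] t -3.5
side 0 5 [190.5 194.3 199.7] t -3.5
side 5 6 [189.8 194.  196.2] t -3.0
side 10 7 [192.  195.8 199.3] t -3.8
side 15 39 [145.  168.1 194.7] t -3.3
side 20 43 [148.3 176.6 197.6] t -7.9
side 25 29 [144.9 175.  195.2] t -5.9
side 30 1 [159.2 159.2 159.2] t -2.9
```

In the tool's units: 0.787 rad / 6.2832 = 0.1253.

```bash
python3 -m pendant '[[0,[-0.2,-0.117,0.12],[0,0.1253,0]],[0,[-0.2,-0.117,0.12],[0,0.1253,0]],[0,[-0.2,-0.117,0.12],[0,0.1253,0]],[0,[-0.2,-0.117,0.12],[0,0.1253,0]],[0,[-0.2,-0.117,0.12],[0,0.1253,0]],[0,[-0.2,-0.117,0.12],[0,0.1253,0]],[0,[-0.2,-0.117,0.23],[0,0.1253,0]],[0,[-0.2,-0.117,0.23],[0,0.1253,0]],[0,[-0.2,-0.117,0.23],[0,0.1253,0]],[0,[-0.2,-0.117,0.23],[0,0.1253,0]]]' && python3 - <<'E'
from h import *
T=tool(YAW,np.pi/4)
print(np.round(env.get_obs()["joint_positions"],3))
for p in ((.107,-.036,.087),(.072,-.036,.052)): print(rel(bw(*p),T))
E
```

```text
time_s: 2.25
tool_pos: [0.6734, 0.2051, 0.1451]
tcp_rot: [-0.385, -0.076, 0.919, -0.032]
ft_force: [-0.8, -0.7, 1.2]
grip_width: 0.0001
grip_force: 0.0
[-0.304  1.043 -0.048  1.086 -0.088  1.796  1.406]
(array([-0.0126, -0.0058,  0.07  ]), array([-0.003, -0.008,  0.001]))
(array([-0.013 , -0.0057,  0.1195]), array([-0.003, -0.008,  0.001]))
```

```bash
python3 -m pendant '[[0,[-0.013,-0.006,0.03],[0,0,0]],[0,[-0.013,-0.006,0.07],[0,0,0]],[0,[-0.013,-0.006,0.07],[0,0,0]],[0,[-0.013,-0.006,0.07],[0,0,0]]]' && python3 - <<'E'
from h import *
T=tool(YAW,np.pi/4)
for p in ((.107,-.036,.087),(.072,-.036,.052)): print(rel(bw(*p),T))
o=env.get_obs(); p,d=imaging.grab_frame("wrist"); np.savez("w2.npz",p=p,d=d,o=o); cv2.imwrite("pics/w2.png",p[...,::-1])
print(proj("wrist",[bw(.068,-.036,.0735),bw(.068,.036,.0735)],o))
E
```

```text
time_s: 2.65
tool_pos: [0.6369, 0.1934, 0.0938]
tcp_rot: [-0.38, -0.077, 0.921, -0.031]
ft_force: [0.1, 0.6, 0.5]
grip_width: -0.0002
grip_force: 0.0
(array([-0.0027, -0.0004,  0.007 ]), array([-0.002,  0.002,  0.003]))
(array([-0.0026, -0.0003,  0.0565]), array([-0.002,  0.002,  0.003]))
[[318.53994983 238.95179527]
 [448.89236266 239.33663685]]
```

View pics/w2.png

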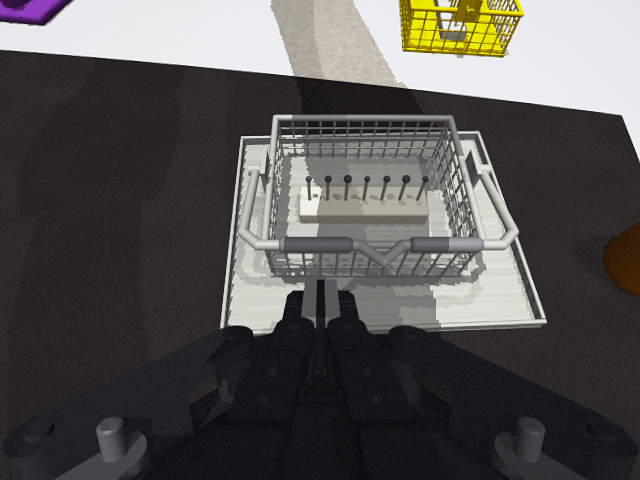

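Right sleeve centre is at (319,244), where (318.5,239) was predicted. The shut fingertips are at (320,280), aimed just under it, so I'm advancing beneath the wire.

```bash
python3 -m pendant '[[0,[-0.006,0,0.02],[0,0,0]],[0,[-0.006,0,0.04],[0,0,0]],[0,[-0.006,0,0.056],[0,0,0]],[0,[-0.006,0,0.056],[0,0,0]],[0,[-0.006,0,0.056],[0,0,0]]]' && python3 - <<'E'
from h import *
T=tool(YAW,np.pi/4)
print(env.get_obs()["ft_force"].round(2))
for th in (1.31,1.15,1.0,.85,.7,.55,.4,.3,.2,.1,0.03):
    W=np.array([.07*np.sin(th),-.036,.055+.07*np.cos(th)]); a=.0155*.7071; b=.012*.7071
    print(th,rel(bw(*(W+[a-b,0,-a-b])),T)[0])
E
```

```text
time_s: 3.2
tool_pos: [0.6031, 0.1869, 0.0484]
tcp_rot: [-0.38, -0.076, 0.921, -0.031]
ft_force: [1.1, -0.1, 0.3]
grip_width: 0.0001
grip_force: 0.0
[ 1.14 -0.11  0.3 ]
1.31 [0.0076 0.0006 0.0003]
1.15 [ 0.0177  0.0007 -0.0046]
1.0 [ 0.0277  0.0007 -0.0076]
0.85 [ 0.0381  0.0007 -0.0091]
0.7 [ 0.0486  0.0007 -0.009 ]
0.55 [ 0.059   0.0007 -0.0073]
0.4 [ 0.069   0.0007 -0.0041]
0.3 [ 0.0753  0.0008 -0.0012]
0.2 [0.0813 0.0008 0.0024]
0.1 [0.087  0.0008 0.0065]
0.03 [0.0907 0.0008 0.0097]
```

```bash
python3 -m pendant '[[0,[0.004,0,0],[0,0,0]],[0,[0.008,0,0],[0,0,0]],[0,[0.012,0,-0.002],[0,0,0]],[0,[0.016,0,-0.004],[0,0,0]],[0,[0.02,0,-0.005],[0,0,0]],[0,[0.024,0,-0.006],[0,0,0]],[0,[0.028,0,-0.008],[0,0,0]]]' && python3 - <<'E'
from h import *
o=env.get_obs(); p,d=imaging.grab_frame("wrist"); np.savez("w3.npz",p=p,d=d,o=o)
cv2.imwrite("pics/w3.png",p[80:360,130:560,::-1])
T=tool(YAW,np.pi/4)
for th in (1.0,.3,.03):
    W=np.array([.07*np.sin(th),-.036,.055+.07*np.cos(th)]); a=.0155*.7071; b=.012*.7071
    print(th,rel(bw(*(W+[a-b,0,-a-b])),T)[0], proj("wrist",[bw(*W)],o))
E
```

```text
time_s: 3.9
tool_pos: [0.5869, 0.1838, 0.0723]
tcp_rot: [-0.382, -0.076, 0.92, -0.032]
ft_force: [-0.1, 0.2, -0.8]
grip_width: -0.0002
grip_force: 0.4
1.0 [-0.0012  0.0011 -0.0018] [[321.39273707 280.40546135]]
0.3 [0.0464 0.0012 0.0048] [[321.63913259 154.72679399]]
0.03 [0.0617 0.0012 0.0158] [[321.63812841 113.93308499]]
```

View pics/w3.png

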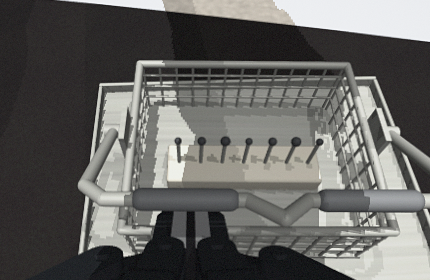

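The sleeve now rides on the fingertips at full-image (317,280), exactly where bail angle 1.0 predicts, and the basket has not moved. I'm continuing along the arc.

```bash
python3 -m pendant '[[0,[0.005,0,-0.002],[0,0,0]],[0,[0.009,0,-0.003],[0,0,0]],[0,[0.015,0,-0.003],[0,0,0]],[0,[0.02,0,-0.003],[0,0,0]],[0,[0.025,0,-0.002],[0,0,0]],[0,[0.03,0,-0.001],[0,0,0]],[0,[0.035,0,0],[0,0,0]],[0,[0.04,0,0.002],[0,0,0]],[0,[0.043,0,0.003],[0,0,0]],[0,[0.046,0,0.005],[0,0,0]]]' && python3 - <<'E'
from h import *
o=env.get_obs(); T=tool(YAW,np.pi/4)
for th in (.3,.2,.1,.03,0):
    W=np.array([.07*np.sin(th),-.036,.055+.07*np.cos(th)]); a=.0155*.7071; b=.012*.7071
    print(th,rel(bw(*(W+[a-b,0,-a-b])),T)[0])
E
```

```text
time_s: 4.95
tool_pos: [0.5516, 0.1779, 0.1012]
tcp_rot: [-0.382, -0.076, 0.92, -0.031]
ft_force: [0.3, -0.4, -1.2]
grip_width: -0.0
grip_force: 0.3
0.3 [ 0.0011  0.0012 -0.0007]
0.2 [0.0071 0.0012 0.0029]
0.1 [0.0127 0.0012 0.0071]
0.03 [0.0164 0.0012 0.0103]
0 [0.0179 0.0012 0.0118]
```

```bash
python3 -m pendant '[[0,[0.003,0,0.001],[0,0,0]],[0,[0.006,0,0.002],[0,0,0]],[0,[0.009,0,0.004],[0,0,0]],[0,[0.011,0,0.006],[0,0,0]],[0,[0.013,0,0.007],[0,0,0]],[0,[0.015,0,0.009],[0,0,0]],[0,[0.016,0,0.01],[0,0,0]],[0,[0.017,0,0.011],[0,0,0]],[0,[0.017,0,0.011],[0,0,0]]]' && python3 - <<'E'
from h import *
o=env.get_obs(); print(o["tool_pos"].round(4),o["ft_force"].round(2)); p,d=imaging.grab_frame("wrist"); np.savez("w4.npz",p=p,d=d,o=o)
p2,d2=imaging.grab_frame("side"); np.savez("s4.npz",p=p2,d=d2)
a=cv2.resize(p[60:360,120:560],(520,355)); b=cv2.resize(p2[110:250,240:380],(355,355),interpolation=cv2.INTER_CUBIC)
cv2.imwrite("pics/w4.png",cv2.resize(np.hstack([a,b]),(800,325))[...,::-1])
for th in (.2,.1,.0): print(th,proj("wrist",[bw(.07*np.sin(th),y,.055+.07*np.cos(th)) for y in(-.036,.036)],o).round(1).tolist())
E
```

```text
time_s: 5.85
tool_pos: [0.5322, 0.1747, 0.1054]
tcp_rot: [-0.382, -0.076, 0.92, -0.031]
ft_force: [0.4, 0.1, 0.8]
grip_width: 0.0002
grip_force: 0.0
[0.5322 0.1747 0.1054] [0.38 0.08 0.77]
0.2 [[321.7, 308.3], [508.7, 307.9]]
0.1 [[321.7, 290.2], [505.4, 290.0]]
0.0 [[321.7, 273.4], [501.3, 273.3]]
```

View pics/w4.png

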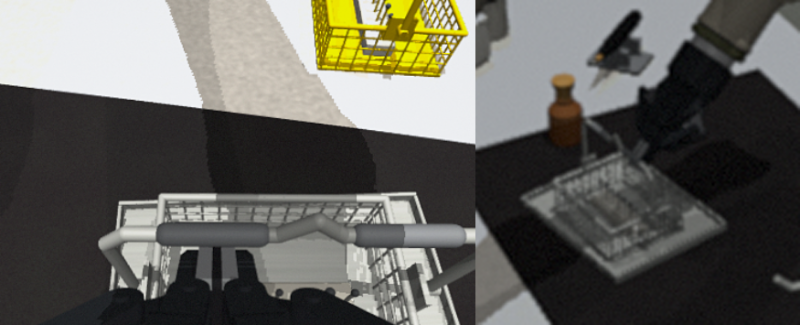

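The sleeve sits at full-image row ~275 (273 = upright), and the basket and tray look unmoved, so the bail is up. I'm backing the finger out.

```bash
python3 -m pendant '[[0,[-0.006,0,0],[0,0,0]],[0,[-0.012,0,0],[0,0,0]],[0,[-0.014,0,-0.05],[0,0,0]],[0,[-0.014,0,-0.1],[0,0,0]],[0,[-0.014,0,-0.15],[0,0,0]],[0,[-0.014,0,-0.15],[0,0,0]]]' && python3 - <<'E'
from h import *
T=tool(YAW-np.pi/2,0)
print(rel(bw(0.0005,-.029,.20),T), np.round(env.get_obs()["joint_positions"],2))
E
```

```text
time_s: 6.55
tool_pos: [0.6519, 0.1944, 0.2049]
tcp_rot: [-0.378, -0.076, 0.922, -0.03]
ft_force: [-0.3, 0.7, -0.8]
grip_width: 0.0001
grip_force: 0.0
(array([0.0853, 0.0082, 0.0909]), array([-0.608, -0.608,  1.485])) [-0.3   0.95 -0.05  1.15 -0.09  1.81  1.4 ]
```

The manual's scale: turns go in shares of 2 pi rad. Converting my numbers, 1.485 rad / 6.2832 = 0.2363.

```bash
python3 -m pendant '[[0.05,[0.06,0.008,0.03],[-0.0968,-0.0968,0.2363]],[0.05,[0.085,0.008,0.09],[-0.0968,-0.0968,0.2363]],[0.05,[0.085,0.008,0.09],[-0.0968,-0.0968,0.2363]],[0.05,[0.085,0.008,0.09],[-0.0968,-0.0968,0.2363]],[0.05,[0.085,0.008,0.09],[-0.0968,-0.0968,0.2363]],[0.05,[0.085,0.008,0.09],[-0.0968,-0.0968,0.2363]],[0.05,[0.085,0.008,0.09],[-0.0968,-0.0968,0.2363]],[0.05,[0.085,0.008,0.09],[-0.0968,-0.0968,0.2363]],[0.05,[0.085,0.008,0.09],[-0.0968,-0.0968,0.2363]],[0.05,[0.085,0.008,0.09],[-0.0968,-0.0968,0.2363]]]' && python3 -m pendant '[[0.05,[0,0,0],[0,0,0]],[0.05,[0,0,0],[0,0,0]],[0.05,[0,0,0],[0,0,0]]]' && python3 - <<'E'
from h import *
T=tool(YAW-np.pi/2,0)
print(rel(bw(0.0005,-.029,.20),T), np.round(env.get_obs()["joint_positions"],2))
E
```

```text
time_s: 7.55
tool_pos: [0.5235, 0.1807, 0.1978]
tcp_rot: [-0.056, 0.575, 0.816, -0.008]
ft_force: [0.4, 0.6, -0.1]
grip_width: 0.05
grip_force: 0.0
time_s: 7.85
tool_pos: [0.5241, 0.1812, 0.1977]
tcp_rot: [-0.058, 0.571, 0.819, -0.008]
ft_force: [0.5, -0.1, -0.4]
grip_width: 0.0499
grip_force: 0.0
(array([-0.    ,  0.0036, -0.0026]), array([-0.087, -0.077,  0.19 ])) [-0.62  0.49  0.34  1.98 -0.33  0.8   0.29]
```

In the tool's units: 0.19 rad / 6.2832 = 0.0302.

```bash
python3 -m pendant '[[0.05,[0,0.004,-0.003],[-0.0138,-0.0123,0.0302]],[0.05,[0,0.004,-0.003],[-0.0138,-0.0123,0.0302]],[0.05,[0,0.004,-0.003],[-0.0138,-0.0123,0.0302]],[0.05,[0,0.004,-0.003],[-0.0138,-0.0123,0.0302]]]' && python3 - <<'E'
from h import *
T=tool(YAW-np.pi/2,0)
print(rel(bw(0.0005,-.029,.1063),T))
o=env.get_obs(); p,d=imaging.grab_frame("wrist"); np.savez("w5.npz",p=p,d=d,o=o)
cv2.imwrite("pics/w5.png",p[...,::-1])
for th in(0,.1): print(th,proj("wrist",[bw(.07*np.sin(th),y,.055+.07*np.cos(th)) for y in(-.036,.036)],o).round(1).tolist())
E
```

```text
time_s: 8.25
tool_pos: [0.5279, 0.1824, 0.2004]
tcp_rot: [-0.0, 0.647, 0.762, -0.0]
ft_force: [0.3, -0.5, -0.2]
grip_width: 0.0499
grip_force: 0.0
(array([-0.0001, -0.0002,  0.0941]), array([-0., -0.,  0.]))
0 [[320.1, 260.4], [320.0, 146.7]]
0.1 [[330.8, 260.2], [331.6, 146.7]]
```

View pics/w5.png

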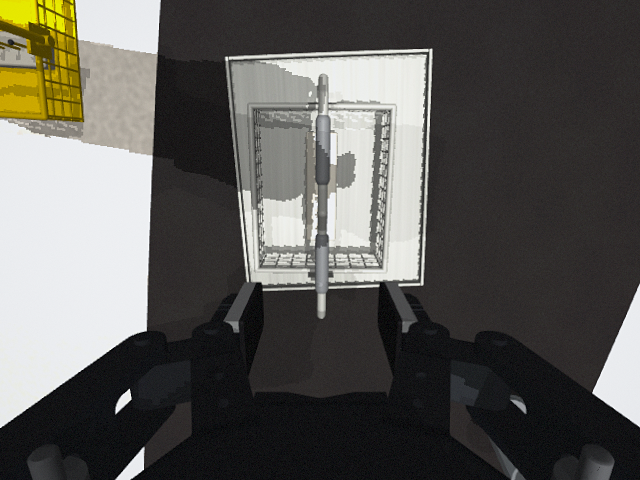

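Seen from above the bail stands as a straight vertical line: near sleeve (322,262), far sleeve (322,150), against predictions of (320,260) and (320,147). So it is within ~0.02 rad of upright and centred between the fingers. I'm descending, then closing.

```bash
python3 -m pendant '[[0.05,[0,0.001,0.04],[0,0,0]],[0.05,[0,0.001,0.08],[0,0,0]],[0.05,[0,0.001,0.094],[0,0,0]],[0.05,[0,0.001,0.094],[0,0,0]],[0.05,[0,0.001,0.094],[0,0,0]],[0.05,[0,0.001,0.094],[0,0,0]]]' && python3 -m pendant '[[0.03,[0,0,0],[0,0,0]],[0.018,[0,0,0],[0,0,0]],[0.014,[0,0,0],[0,0,0]],[0.011,[0,0,0],[0,0,0]],[0.009,[0,0,0],[0,0,0]],[0.0,[0,0,0],[0,0,0]],[0.0,[0,0,0],[0,0,0]],[0.0,[0,0,0],[0,0,0]]]'
```

```text
time_s: 8.9
tool_pos: [0.5297, 0.1828, 0.1081]
tcp_rot: [0.001, 0.648, 0.761, 0.001]
ft_force: [0.0, 0.1, 0.6]
grip_width: 0.0498
grip_force: 0.0
time_s: 9.7
tool_pos: [0.5288, 0.1828, 0.1068]
tcp_rot: [0.0, 0.648, 0.761, 0.001]
ft_force: [-1.1, 1.2, 5.2]
grip_width: 0.0068
grip_force: 58.6
```

```bash
python3 -m pendant '[[0,[0,0,-0.003],[0,0,0]],[0,[0,0,-0.006],[0,0,0]],[0,[0,0,-0.01],[0,0,0]],[0,[0,0,-0.02],[0,0,0]],[0,[0,0,-0.035],[0,0,0]],[0,[0,0,-0.05],[0,0,0]],[0,[0,0,-0.05],[0,0,0]],[0,[0,0,-0.05],[0,0,0]]]' && python3 - <<'E'
from h import *
o=env.get_obs(); p,d=imaging.grab_frame("wrist"); np.savez("w6.npz",p=p,d=d,o=o)
p2,d2=imaging.grab_frame("side"); np.savez("s6.npz",p=p2,d=d2)
b=cv2.resize(p2[90:250,240:400],(480,480),interpolation=cv2.INTER_CUBIC)
cv2.imwrite("pics/w6.png",cv2.resize(np.hstack([p,b]),(800,343))[...,::-1])
E
```

```text
time_s: 10.5
tool_pos: [0.5285, 0.1829, 0.1569]
tcp_rot: [0.0, 0.648, 0.761, 0.001]
ft_force: [-0.1, -0.2, -6.1]
grip_width: 0.0066
grip_force: 58.5
```

View pics/w6.png

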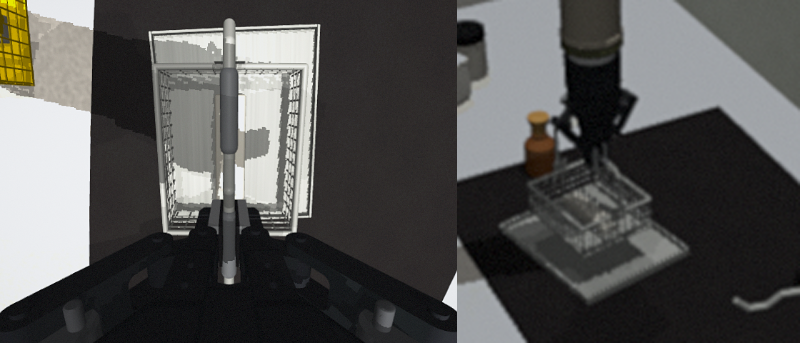

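The basket hangs from the grip, clear of the tray. Far sleeve is at full-image ~(321,154) and the rim corners at (217,94), (424,92), (416,325), (235,325). I'm checking level and the notch position, and re-measuring the saddle.

```bash
python3 - <<'E'
from h import *
f=np.load("w6.npz",allow_pickle=True); o=f["o"].item(); d=f["d"]
def pt(u,v,r=4):
    w=d[v-r:v+r+1,u-r:u+r+1]; z=np.percentile(w[w>0],5); C,q=rays("wrist",[(u,v)],o); return C+q[0]*z
for n,a in dict(fl=(217,94),fr=(424,92),nr=(416,325),nl=(235,325),fm=(300,94)).items(): print(n,pt(*a).round(4))
P,uv=cloud("wrist",d,(300,60,345,220),o); m=(P[:,2]>.155)&(P[:,2]<.21); P=P[m];uv=uv[m]
yb=R.from_euler('z',YAW).apply([0,1,0]);xb=R.from_euler('z',YAW).apply([1,0,0])
s=(P-o["tool_pos"])@yb; x=(P-o["tool_pos"])@xb
for k in np.arange(0,.12,.008):
    q=(s>=k)&(s<k+.008)
    if q.sum()>5: print("y %.3f ztop-TCP %.4f x %.4f"%(k+.004,np.percentile(P[q,2],90)-o["tool_pos"][2],np.median(x[q])))
E
```

```text
fl [0.4593 0.2654 0.1005]
fr [0.5672 0.2836 0.102 ]
nr [0.5533 0.2026 0.2065]
nl [0.5002 0.1925 0.2037]
fm [0.5029 0.2721 0.1014]
y 0.044 ztop-TCP 0.0212 x -0.0005
y 0.052 ztop-TCP 0.0211 x -0.0005
y 0.060 ztop-TCP 0.0211 x -0.0003
y 0.068 ztop-TCP 0.0210 x -0.0004
y 0.076 ztop-TCP 0.0207 x -0.0003
y 0.084 ztop-TCP 0.0198 x -0.0004
y 0.092 ztop-TCP 0.0191 x -0.0001
```

```bash
python3 - <<'E'
from h import *
f=np.load("w6.npz",allow_pickle=True); o=f["o"].item(); p=f["p"]
xb=R.from_euler('z',YAW).apply([1,0,0]); yb=R.from_euler('z',YAW).apply([0,1,0])
print("column profile", [(v,int(p[v,318:325].mean())) for v in list(range(85,104,2))+list(range(204,226,2))])
for v in (95,214,154): print(v,((plane("wrist",[(321,v)],o["tool_pos"][2]+.0195,o)[0]-o["tool_pos"])@yb).round(4))
# purple stand
for n,b in(("scene",(150,165,210,268)),("side",(232,282,312,368))):
    d=np.load(n+"0.npz")["d"]; Q,_=cloud(n,d,b); Q=Q[(Q[:,2]>.1)&(Q[:,2]<.26)]
    print(n,Q.min(0).round(3),Q.max(0).round(3))
sy=np.radians(-14.2); u=np.array([np.cos(sy),np.sin(sy),0]); v=np.array([-u[1],u[0],0])
S=np.array([.5514,-.2,.183]); T=tool(sy-np.pi/2,0)
for dx in(-.09,-.06):
    N=S+u*dx+[0,0,.026]; t=N-v*.0273-[0,0,.0221]; print(dx,t.round(4),rel(t,T))
E
```

```text
column profile [(85, 151), (87, 152), (89, 152), (91, 152), (93, 154), (95, 89), (97, 98), (99, 102), (101, 106), (103, 109), (204, 92), (206, 92), (208, 90), (210, 84), (212, 78), (214, 67), (216, 120), (218, 125), (220, 125), (222, 123), (224, 115)]
95 0.0824
214 0.0427
154 0.0635
scene [ 0.148 -0.279  0.1  ] [ 0.309 -0.258  0.184]
side [ 0.146 -0.286  0.1  ] [ 0.306 -0.258  0.183]
-0.09 [ 0.4575 -0.2044  0.1869] (array([-0.3709, -0.1314, -0.0307]), array([0.   , 0.   , 0.408]))
-0.06 [ 0.4865 -0.2117  0.1869] (array([-0.3828, -0.1039, -0.0307]), array([0.   , 0.   , 0.408]))
```

In the tool's units: 0.05 rad / 6.2832 = 0.008.

```bash
python3 -m pendant '[[0,[-0.005,-0.002,-0.02],[0,0,0]],[0,[-0.02,-0.006,-0.031],[0,0,0.0032]],[0,[-0.045,-0.015,-0.031],[0,0,0.008]],[0,[-0.075,-0.025,-0.031],[0,0,0.0143]],[0,[-0.105,-0.036,-0.031],[0,0,0.0207]],[0,[-0.135,-0.047,-0.031],[0,0,0.0271]],[0,[-0.165,-0.058,-0.031],[0,0,0.0334]],[0,[-0.195,-0.069,-0.031],[0,0,0.0398]],[0,[-0.225,-0.08,-0.031],[0,0,0.0462]],[0,[-0.25,-0.088,-0.031],[0,0,0.0525]]]' && python3 - <<'E'
from h import *
sy=np.radians(-14.2); u=np.array([np.cos(sy),np.sin(sy),0]); v=np.array([-u[1],u[0],0])
S=np.array([.5514,-.2,.183]); T=tool(sy-np.pi/2,0)
N=S+u*-.09+[0,0,.026]; t=N-v*.0267-[0,0,.0221]; print(rel(t,T))
E
```

```text
time_s: 11.6
tool_pos: [0.4801, -0.0809, 0.1875]
tcp_rot: [0.0, 0.766, 0.643, 0.0]
ft_force: [0.6, 0.1, -4.9]
grip_width: 0.0061
grip_force: 58.8
(array([-0.125 , -0.0008,  0.0007]), array([0.001, 0.   , 0.073]))
```

In the tool's units: 0.073 rad / 6.2832 = 0.0116.

```bash
python3 -m pendant '[[0,[-0.025,0,0],[0,0,0.0048]],[0,[-0.05,0,0],[0,0,0.0095]],[0,[-0.075,0,0],[0,0,0.0116]],[0,[-0.1,0,0],[0,0,0.0116]],[0,[-0.115,0,0],[0,0,0.0116]],[0,[-0.122,0,0],[0,0,0.0116]],[0,[-0.122,0,0],[0,0,0.0116]],[0,[-0.122,0,0],[0,0,0.0116]]]' && python3 - <<'E'
from h import *
sy=np.radians(-14.2); u=np.array([np.cos(sy),np.sin(sy),0]); v=np.array([-u[1],u[0],0])
S=np.array([.5514,-.2,.183]); T=tool(sy-np.pi/2,0)
N=S+u*-.09+[0,0,.026]; t=N-v*.0267-[0,0,.0221]; print(rel(t,T))
o=env.get_obs(); p,d=imaging.grab_frame("wrist"); np.savez("w7.npz",p=p,d=d,o=o); cv2.imwrite("pics/w7.png",p[...,::-1])
print(proj("wrist",[S+u*x+[0,0,z] for x,z in((-.025,.014),(0,0),(.03,.014),(.1,.014))]+[N],o).round(1).tolist())
E
```

```text
time_s: 12.4
tool_pos: [0.4606, -0.1978, 0.1874]
tcp_rot: [-0.0, 0.788, 0.616, 0.0]
ft_force: [0.0, 0.5, -5.4]
grip_width: 0.0071
grip_force: 58.8
(array([-0.0066, -0.0015,  0.0005]), array([ 0.   , -0.001,  0.005]))
[[480.2, 264.5], [521.9, 254.0], [611.7, 264.6], [765.6, 264.2], [318.5, 275.0]]
```

View pics/w7.png

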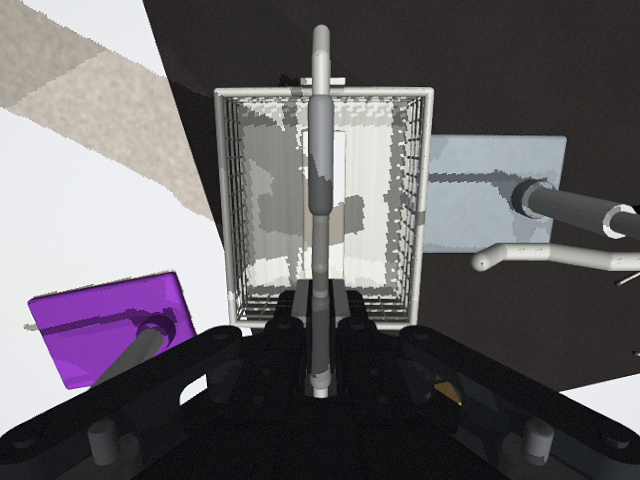

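Hook tip is at (484,260), the saddle at ~(525,249) and the raised bar at (600,261), each ~5 px above prediction, i.e. ~2 mm toward +y. Measuring the bar in this close view.

```bash
python3 - <<'E'
from h import *
f=np.load("w7.npz",allow_pickle=True); o=f["o"].item(); d=f["d"]
sy=np.radians(-14.2); u=np.array([np.cos(sy),np.sin(sy),0]); v=np.array([-u[1],u[0],0]); S=np.array([.5514,-.2,.183])
P,uv=cloud("wrist",d,(465,225,640,280),o); m=(P[:,2]>.165)&(P[:,2]<.215); P=P[m]-S
s,t=P@u,P@v
for k in np.arange(-.035,.06,.005):
    q=(s>=k)&(s<k+.005)
    if q.sum()>5: print("x %d n %d ztop %.1f  t mid %.1f [%.1f %.1f]"%(k*1000+2.5,q.sum(),1000*(S[2]+np.percentile(P[q,2],92)),500*(t[q].min()+t[q].max()),1000*t[q].min(),1000*t[q].max()))
print("smin",s.min())
# far sleeve in stand lateral coordinates -> notch
P,uv=cloud("wrist",d,(305,60,336,225),o); m=(P[:,2]>.19)&(P[:,2]<.24); P=P[m]-o["tool_pos"]; uu=uv[m]
print("bail: tool-rel u %.4f ztop %.4f"%(np.median(P@u),np.percentile(P[:,2],90)))
for r in (96,214): print(((plane("wrist",[(321,r)],o["tool_pos"][2]+.0195,o)[0]-o["tool_pos"])@v).round(4))
E
```

```text
x -27 n 139 ztop 197.2  t mid 0.6 [-2.6 3.8]
x -22 n 195 ztop 197.6  t mid 0.7 [-3.0 4.4]
x -17 n 128 ztop 194.2  t mid 1.2 [-2.1 4.6]
x -12 n 126 ztop 189.7  t mid 1.3 [-1.8 4.5]
x -7 n 145 ztop 185.0  t mid 0.7 [-3.0 4.4]
x -2 n 188 ztop 183.8  t mid 0.7 [-3.0 4.3]
x 2 n 177 ztop 183.8  t mid 0.7 [-3.0 4.3]
x 7 n 193 ztop 183.9  t mid 0.7 [-3.1 4.4]
x 12 n 238 ztop 185.3  t mid 0.4 [-3.6 4.5]
x 17 n 310 ztop 189.2  t mid 0.5 [-3.4 4.4]
x 22 n 319 ztop 193.2  t mid 0.7 [-3.4 4.8]
x 27 n 355 ztop 196.6  t mid 0.7 [-3.4 4.7]
x 32 n 243 ztop 197.6  t mid 0.6 [-3.7 4.8]
x 37 n 219 ztop 197.8  t mid 0.8 [-3.2 4.8]
x 42 n 101 ztop 197.4  t mid 0.7 [-3.2 4.6]
smin -0.02796903773624672
bail: tool-rel u -0.0010 ztop 0.0214
0.0819
0.0425
```

```bash
cat >> h.py <<'E'
sy=np.radians(-14.2); u=np.array([np.cos(sy),np.sin(sy),0]); v=np.array([-u[1],u[0],0])
S=np.array([.5514,-.2,.1838])+.0015*u+.0007*v; TS=tool(sy-np.pi/2,0)
def hang(x,dz): return rel(S+u*(x+.001)-v*.0266+[0,0,dz-.0225],TS)
E
python3 - <<'E'
from h import *
for x,z in((-.09,.024),(0,.024),(0,0)): print(x,z,hang(x,z))
E
```

```text
-0.09 0.024 (array([-0.0062,  0.001 ,  0.002 ]), array([ 0.   , -0.001,  0.005]))
0 0.024 (array([-0.0066,  0.091 ,  0.0021]), array([ 0.   , -0.001,  0.005]))
0 0 (array([-0.0067,  0.091 ,  0.0261]), array([ 0.   , -0.001,  0.005]))
```

In the tool's units: 0.005 rad / 6.2832 = 0.0008.

```bash
python3 -m pendant '[[0,[-0.006,0,0.001],[0,0,0.0008]],[0,[-0.0065,0.01,0.002],[0,0,0.0008]],[0,[-0.0065,0.02,0.002],[0,0,0.0008]],[0,[-0.0065,0.035,0.002],[0,0,0.0008]],[0,[-0.0065,0.05,0.002],[0,0,0.0008]],[0,[-0.0065,0.065,0.002],[0,0,0.0008]],[0,[-0.0065,0.078,0.002],[0,0,0.0008]],[0,[-0.0065,0.087,0.002],[0,0,0.0008]],[0,[-0.0065,0.091,0.002],[0,0,0.0008]],[0,[-0.0065,0.091,0.002],[0,0,0.0008]]]' && python3 -m pendant '[[0,[0,0,0],[0,0,0]],[0,[0,0,0],[0,0,0]]]' && python3 - <<'E'
from h import *
for x,z in((0,.024),(0,0)): print(x,z,hang(x,z))
o=env.get_obs(); p,d=imaging.grab_frame("wrist"); np.savez("w8.npz",p=p,d=d,o=o)
p2,_=imaging.grab_frame("side")
cv2.imwrite("pics/w8.png",cv2.resize(np.hstack([p,cv2.resize(p2[150:310,330:490],(480,480),interpolation=cv2.INTER_CUBIC)]),(800,343))[...,::-1])
E
```

```text
time_s: 13.45
tool_pos: [0.5478, -0.2266, 0.1854]
tcp_rot: [0.0, 0.789, 0.614, 0.0]
ft_force: [0.2, 0.2, -4.0]
grip_width: 0.0066
grip_force: 58.8
time_s: 13.65
tool_pos: [0.5469, -0.2264, 0.1856]
tcp_rot: [0.0, 0.789, 0.614, 0.0]
ft_force: [0.3, 0.0, -4.5]
grip_width: 0.0068
grip_force: 58.8
0 0.024 (array([0.0008, 0.0004, 0.0003]), array([ 0.   , -0.001, -0.001]))
0 0 (array([0.0008, 0.0004, 0.0243]), array([ 0.   , -0.001, -0.001]))
```

View pics/w8.png

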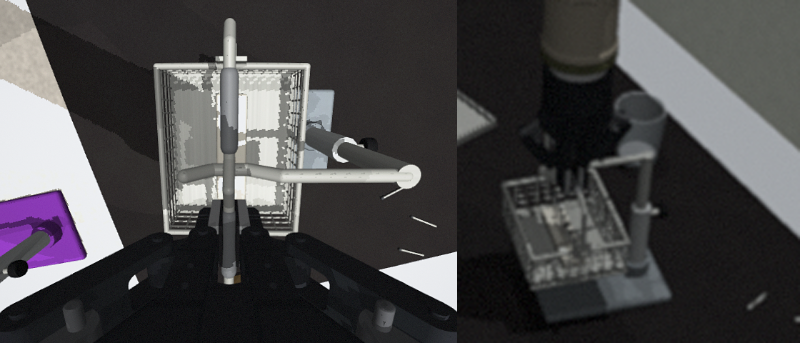

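The hook passes through the bail: in the mosaic the bail crosses the bar at ~(229,172), over the saddle dip, and the tip at (181,178) is through. I'm lowering in small steps.

```bash
python3 -m pendant '[[0,[0.001,0,0.004],[0,0,0]],[0,[0.001,0,0.009],[0,0,0]],[0,[0.001,0,0.014],[0,0,0]],[0,[0.001,0,0.017],[0,0,0]],[0,[0.001,0,0.019],[0,0,0]],[0,[0.001,0,0.019],[0,0,0]],[0,[0.001,0,0.019],[0,0,0]]]' && for i in 1 2; do python3 -m pendant '[[0,[0,0,0.0005],[0,0,0]],[0,[0,0,0.001],[0,0,0]],[0,[0,0,0.001],[0,0,0]]]' | egrep 'pos|ft_'; done
```

```text
time_s: 14.45
tool_pos: [0.5478, -0.2257, 0.1666]
tcp_rot: [0.0, 0.789, 0.614, 0.0]
ft_force: [-0.6, -0.4, -5.5]
grip_width: 0.0066
grip_force: 58.8
tool_pos: [0.5478, -0.2256, 0.1656]
ft_force: [-1.0, 0.3, -6.2]
tool_pos: [0.5478, -0.2256, 0.1645]
ft_force: [-0.8, -0.5, -5.9]
```

```bash
python3 -m pendant '[[0,[0,0,0.0005],[0,0,0]],[0,[0,0,0.001],[0,0,0]],[0,[0,0,0.001],[0,0,0]]]' | egrep 'pos|ft_'; python3 -m pendant '[[0,[0,0,0.0005],[0,0,0]],[0,[0,0,0.0005],[0,0,0]]]' | egrep 'pos|ft_';python3 -m pendant '[[0,[0,0,0.0005],[0,0,0]],[0,[0,0,0.0005],[0,0,0]]]' | egrep 'pos|ft_'
```

```text
tool_pos: [0.5478, -0.2256, 0.1635]
ft_force: [0.4, 0.1, -4.9]
tool_pos: [0.5478, -0.2256, 0.1631]
ft_force: [-1.0, -0.4, -4.9]
tool_pos: [0.5478, -0.2256, 0.1625]
ft_force: [-0.1, 0.6, -5.6]
```

```bash
python3 -m pendant '[[0,[0,0,0.0005],[0,0,0]],[0,[0,0,0.0005],[0,0,0]]]' | egrep 'pos|ft_'; python3 -m pendant '[[0,[0,0,0.0005],[0,0,0]],[0,[0,0,0.0005],[0,0,0]]]' | egrep 'pos|ft_';python3 -m pendant '[[0,[0,0,0.0005],[0,0,0]],[0,[0,0,0.0005],[0,0,0]]]' | egrep 'pos|ft_'
```

```text
tool_pos: [0.5478, -0.2256, 0.1621]
ft_force: [0.3, 0.3, -5.4]
tool_pos: [0.5478, -0.2256, 0.1615]
ft_force: [0.5, -0.6, -4.3]
tool_pos: [0.5478, -0.2256, 0.161]
ft_force: [-0.2, 0.2, -4.9]
```

```bash
for i in 1; do python3 -m pendant '[[0,[0,0,0.0005],[0,0,0]],[0,[0,0,0.0005],[0,0,0]]]' | egrep 'pos|ft_'; python3 -m pendant '[[0,[0,0,0.0005],[0,0,0]],[0,[0,0,0.0005],[0,0,0]]]' | egrep 'pos|ft_';done
```

```text
tool_pos: [0.5478, -0.2256, 0.1605]
ft_force: [-0.3, -0.2, -4.8]
tool_pos: [0.5479, -0.2257, 0.1601]
ft_force: [-0.4, -1.1, -3.7]
```

```bash
python3 -m pendant '[[0,[0,0,0.0005],[0,0,0]],[0,[0,0,0.0005],[0,0,0]]]' | egrep 'pos|ft_'; python3 -m pendant '[[0,[0,0,0],[0,0,0]]]' | egrep 'pos|ft_'; python3 -m pendant '[[0,[0,0,0.0005],[0,0,0]],[0,[0,0,0.0005],[0,0,0]]]' | egrep 'pos|ft_'; python3 -m pendant '[[0,[0,0,0],[0,0,0]]]' | egrep 'pos|ft_'
```

```text
tool_pos: [0.5479, -0.2257, 0.1597]
ft_force: [-0.4, 0.5, -1.9]
tool_pos: [0.5479, -0.2257, 0.1597]
ft_force: [0.6, -0.6, -2.6]
tool_pos: [0.5479, -0.2257, 0.1593]
ft_force: [-1.3, -0.5, -0.5]
tool_pos: [0.5479, -0.2257, 0.1593]
ft_force: [-0.3, -0.3, 0.6]
```

```bash
python3 -m pendant '[[0,[0,0,0],[0,0,0]],[0,[0,0,0],[0,0,0]],[0,[0,0,0],[0,0,0]],[0,[0,0,0],[0,0,0]]]' && python3 - <<'E'
from h import *
print(hang(0,0)); o=env.get_obs(); p,d=imaging.grab_frame("wrist"); np.savez("w9.npz",p=p,d=d,o=o)
P,uv=cloud("wrist",d,(280,40,365,225),o); m=(P[:,2]>.165)&(P[:,2]<.2)&(uv[:,1]<215); Q=P[m]-S
for k in np.arange(.01,.09,.01):
    q=(Q@v>=k)&(Q@v<k+.01)
    if q.sum()>5: print("v %.3f ztop %.4f u %.4f"%(k+.005,np.percentile(Q[q,2],90),np.median(Q[q]@u)))
E
```

```text
time_s: 17.75
tool_pos: [0.5479, -0.2257, 0.1592]
tcp_rot: [0.0, 0.789, 0.614, 0.0]
ft_force: [1.0, -1.6, 0.6]
grip_width: 0.0066
grip_force: 59.4
(array([-0.0001, -0.0004, -0.0021]), array([ 0.001, -0.   , -0.   ]))
v 0.015 ztop -0.0023 u 0.0006
v 0.025 ztop -0.0020 u 0.0006
v 0.035 ztop -0.0020 u 0.0010
v 0.045 ztop -0.0020 u 0.0007
v 0.055 ztop -0.0023 u 0.0007
v 0.065 ztop -0.0033 u 0.0007
v 0.075 ztop -0.0055 u 0.0007
```

```bash
python3 -m pendant '[[0.012,[0,0,0],[0,0,0]],[0.018,[0,0,0],[0,0,0]],[0.03,[0,0,0],[0,0,0]],[0.04,[0,0,0],[0,0,0]],[0.05,[0,0,0],[0,0,0]],[0.05,[0,0,0],[0,0,0]],[0.05,[0,0,0],[0,0,0]]]' && python3 -m pendant '[[0.05,[0,0,-0.01],[0,0,0]],[0.05,[0,0,-0.03],[0,0,0]],[0.05,[0,0,-0.06],[0,0,0]],[0.05,[0,0,-0.1],[0,0,0]],[0.05,[0,0,-0.15],[0,0,0]],[0.05,[0,0,-0.15],[0,0,0]],[0.05,[0,0,-0.15],[0,0,0]],[0.05,[0,0,-0.15],[0,0,0]]]' && python3 - <<'E'
from h import *
o=env.get_obs(); p,d=imaging.grab_frame("wrist"); np.savez("w10.npz",p=p,d=d,o=o)
p2,_=imaging.grab_frame("side")
cv2.imwrite("pics/w10.png",cv2.resize(np.hstack([p,cv2.resize(p2[150:310,330:490],(480,480),interpolation=cv2.INTER_CUBIC)]),(800,343))[...,::-1])
P,uv=cloud("wrist",d,(200,20,440,460),o); m=(P[:,2]>.165)&(P[:,2]<.2); Q=P[m]-S
Q=Q[np.abs(Q@u)<.02]
for k in np.arange(-.08,.08,.02):
    q=(Q@v>=k)&(Q@v<k+.02)
    if q.sum()>5: print("v %.3f ztop %.4f u %.4f"%(k+.01,np.percentile(Q[q,2],90),np.median(Q[q]@u)))
E
```

```text
time_s: 18.5
tool_pos: [0.5478, -0.2256, 0.1591]
tcp_rot: [0.0, 0.789, 0.614, 0.0]
ft_force: [-0.3, 0.1, -0.9]
grip_width: 0.0499
grip_force: 0.0
time_s: 19.3
tool_pos: [0.5472, -0.2252, 0.3087]
tcp_rot: [-0.0, 0.789, 0.614, 0.0]
ft_force: [-0.2, 0.1, -0.2]
grip_width: 0.0499
grip_force: 0.0
v -0.070 ztop -0.0037 u 0.0012
v -0.050 ztop -0.0019 u 0.0011
v -0.030 ztop -0.0020 u 0.0011
v -0.010 ztop 0.0068 u 0.0003
v 0.010 ztop 0.0063 u 0.0004
v 0.030 ztop -0.0021 u 0.0004
v 0.050 ztop -0.0023 u 0.0004
v 0.070 ztop -0.0042 u 0.0004
```

View pics/w10.png

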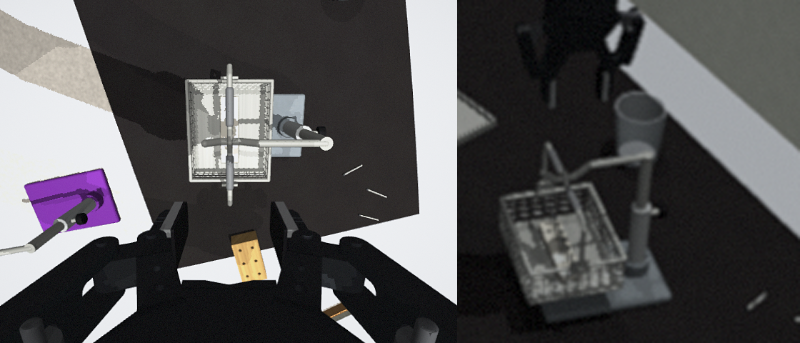

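The basket hangs level and centred on the saddle (bail crossing at mosaic (229,142)), the gripper is clear and the bystanders are untouched. I'm letting it settle, then handing in.

```bash
python3 -m pendant '[[0.05,[0,0,0],[0,0,0]],[0.05,[0,0,0],[0,0,0]],[0.05,[0,0,0],[0,0,0]],[0.05,[0,0,0],[0,0,0]],[0.05,[0,0,0],[0,0,0]],[0.05,[0,0,0],[0,0,0]],[0.05,[0,0,0],[0,0,0]],[0.05,[0,0,0],[0,0,0]],[0.05,[0,0,0],[0,0,0]],[0.05,[0,0,0],[0,0,0]]]' | head -2; python3 -c "
from cell import env
print(env.sign_off())"
```

```text
time_s: 20.4
tool_pos: [0.5477, -0.2256, 0.3091]
the job is handed in; nothing more can be done
None
```

The basket hangs level and still by its bail on the grey stand's hook, within about 1 mm of the saddle's centre; the gripper has let go, nothing else on the bench was touched, and I handed the job in at about 20 s (no verdict was shown).

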